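# Feel out the sticky spot of the slicer's slide

## Task

The food holder of the slicer drags somewhere along its rails. Slide it by its knob, gently, first all the way to the left until it presses on the rubber stop there, then all the way back to the right until it presses on the other one, feeling on the way for the sticky spot; then leave the holder standing on the middle of that spot, so that I can wax the rails there. Do not ram the stops, and leave the tin, the bowl and the spoon beside the slicer where they are.

Things in the scene. Friction and masses are not known exactly. Their poses are not given: they have to be found in the camera images.
- slicer: flat white kitchen slicer fixed on the counter, 400 long (its y) x 120 wide (its x) x 30 mm high, with a 37 mm handle loop on its left end only. Origin: centre of the underside; +y runs along the rails to the left end (as the robot sees it, give or take the yaw), z up. Two steel rails along y, tops 36 mm up.
- holder: the food holder: a grey carriage plate, 108 x 60 mm, top 46 mm up, with a white round foot and upright knob on it. Origin: on the slicer's underside plane below the knob's axis; axes as the slicer's. It only slides along the slicer's y and cannot leave the rails. Its travel = its y in the slicer's frame, 0 = middle, + to the left. Steady drag 1.5 N, more on the sticky spot.
- knob (a point): middle of the straight part of the holder's knob, on its axis, 80 mm above the counter; the knob is a 32 mm diameter upright cylinder from 56 to 102 mm above the counter. Good to pinch from above, in any direction.
- track: strip inside the slicer under the holder, holding the unseen sticky spot; origin as the slicer's. The spot's middle is at a holder travel within -50 to +50 mm: a sprung high place that presses on the holder from 18 mm before to 18 mm past its middle, rising smoothly to about 7.4 N there, and adds about as much drag (1.5 N elsewhere, some 7 to 10 N near the middle). The holder stays where it is left.
- left_end: end block at the slicer's left end, 110 x 22 x 20 mm, its top 48 mm above the counter; origin: centre of its underside, 168 mm left of the slicer's middle, 28 mm up. It carries the left rubber stop on a steel stem, set in by an unknown amount: the holder meets it at a travel of +85 to +100 mm. The rubber yields 1 mm for each 2.5 N, up to 12 mm.
- right_end: the same at the right end, 168 mm right of the slicer's middle; the holder meets its stop at a travel of -85 to -100 mm.
- tin: closed round tin, 72 mm diameter, 55 mm high, beside the slicer's far edge; origin: centre of the underside. Leave alone.
- bowl: small glass bowl, 96 mm diameter, 45 mm high, beside the slicer's far edge; origin: centre of the underside. Leave alone.
- spoon: steel spoon, 170 mm long, lying beside the slicer's near edge; origin: middle of its underside. Leave alone.

How it is judged:
By the outcome, as a careful person would: the job done as asked, in the order asked, and still so for the second after the job is handed in, with the robot touching nothing.
It also fails if it takes over 58 s, if anything falls off the work surface, if the arm or the gripper's body presses on something with over 40 N, if the wrist force passes 120 N, or if a joint passes its speed limit or range.

## Robot

A 7-joint arm with a two-finger parallel gripper is mounted at the origin on the work surface. World frame = base frame: x ahead of the robot, y to its left, z up, the work surface at z = 0. Lengths are in m, angles in rad, forces in N, time in s.
With the tool pointing down it reaches from about 0.35 to 0.9 m from the base axis. Payload 8.1 kg.
Tool frame: the origin (TCP) lies midway between the tips of the shut fingers; the grasp point (between the pads) lies 19 mm behind it; x points along the fingers, z is the direction in which the jaws open and shut, and the axes are right-handed (so a half turn about x gives the same grasp; the last joint's range is limited). The gripper opens to 92 mm and grips with 3 to 60 N. Pads are 19 mm wide; open, the fingers measure 130 mm over their backs; the gripper's body (75 mm by 190 mm) begins 47 mm behind the grasp point.
Start: joints at [1.243, 0.434, 0.025, 1.573, -0.012, 1.134, -0.075], TCP at [0.139, -0.609, 0.227] pointing down, gripper open.
Joint ranges: [-2.62, 2.62], [-0.44, 2.09], [-1.27, 1.32], [0.08, 2.57], [-1.32, 4.46], [0.12, 2], [-2.74, 2.74]. Speed limits (rad/s): [2.22, 2.22, 3.01, 3.01, 3.14, 3.14, 3.14].

## Interface

Orientations are given as a rotation vector (axis times angle).
In Python, from cell import arm gives the robot as it stands. The module is installed in compiled form; this text tells all that it offers.
- The arm moves only by the tool move_arm, never from a script. Its argument "steps" is text: rows parted by semicolons, each of 5 numbers parted by spaces: the shift along the tool's x, y, z in m, then the turn about the tool's x in rad, then the closure in counts, from 0 (fully open) to 255 (shut). A call has 1 to 10 rows; each row is the pose to reach, as a shift and turn from the pose commanded when the call began, along the tool's axes at that moment; what a row does not reach only later rows make up. A row lasts 1/12 s, in which the tool goes at most 41.7 mm and 7.16 degrees, less where a joint would pass 70% of its speed; a pose out of reach is approached as far as the arm can. A call with a gripper value outside its range is refused whole. The fingers move at their own pace and stop on an object; "squeeze" is the grip in N (left out, the last holds). Time passes only in rows, so rows that repeat a pose let the fingers close. It gives the time, the measured TCP pose, the force and the opening at its end, in the units of the state.
- arm.observe(): the state, without advancing time (a new reading comes with each control period).
- arm.get_image(name): name is "scene" or "top" or "wrist"; returns a dict with "img" (480x640x3 uint8, blue, green, red), "z_map" (480x640 float32, m along the optical axis (not along the pixel's ray), 0 where there is no reading), "vfov" (degrees; the focal length in pixels is half the picture's height over the tangent of half this angle, whatever the lens; pixels are square), "cx", "cy" (the principal point, pixels), "extrinsics" (4x4, takes a point from camera to world coordinates). Camera axes: x right, y up, looking along -z (the intrinsics and any distortion apply to the point x, -y, -z); pixel columns grow to the right and rows downward; lengths in m; the calibration is good to about 2 mm. A picture is of the moment at which its call begins.
- arm.sign_off(): hands the job in, once; it reports no verdict.
The state is a dict: "clock": time; "joints": joint angles; "dq": joint speeds; "joint_efforts": joint torques, N m; "position": TCP position; "ee_rot": TCP orientation; "force": force on the tool from outside, world axes, zero at the start; "ft_torque": the same for the moment, N m; "width": opening from 0.0 (shut) to 1.0 (fully open).
Only numpy, scipy, OpenCV 4.12 (cv2) and the standard library are available. Lean on these libraries where they do the work, as an engineer would, in place of code of your own. Each camera call takes 0.05 s, during which the arm holds its last target.

## Working session

There is one attempt and no reset: what is moved stays moved. The work goes in short steps, Python scripts to look and compute and a tool call to move; the robot and the scene stay as the last step left them, time stands still between calls to the robot, and variables do not carry over. Pictures are saved under pics/ and viewed, and the job is handed in when it is done.

Besides the shell and the picture viewer there is one more tool, called after "Request:" as name(argument=value, ...) on one line, values as JSON. move_arm: Moves the arm, as the interface text tells. Its arguments: {"type":"object","properties":{"steps":{"type":"string"},"squeeze":{"type":"number"}},"required":["steps"]}

```bash
mkdir -p pics; python3 - <<'E'
from cell import arm
import cv2,pickle
s=arm.observe();print(s)
for n in("scene","top"):
    d=arm.get_image(n);cv2.imwrite(f"pics/{n}1.png",d["img"]);pickle.dump(d,open(n+".pkl","wb"))
    print(n,d["vfov"],d["cx"],d["cy"],d["extrinsics"].round(3).tolist(),[k for k in d])
E
```

```text
{'clock': 0.0, 'joints': array([ 1.24339942,  0.43520408,  0.0249646 ,  1.57408069, -0.01156804,
        1.13402389, -0.07510406]), 'dq': array([ 0.00144645, -0.00014764, -0.00074295, -0.00066342,  0.00197193,
       -0.00028114, -0.00164432]), 'joint_efforts': array([-2.04864955e-03, -6.67869115e+01,  9.83426683e-01, -3.14467621e+01,
       -6.08344423e-02,  4.28422261e-02,  9.61159481e-05]), 'position': array([ 0.13914203, -0.60878958,  0.22596299]), 'ee_rot': array([ 1.04296547,  1.30852471, -1.04155565]), 'force': array([-0.8193298 , -0.28266824,  0.02716646]), 'ft_torque': array([-0.0185228 ,  0.04284432, -0.01970144]), 'width': 0.9985821871030138}
scene 43.31952733062167 319.92573558946737 237.1968810598498 [[-0.042, -0.6, 0.799, 1.272], [0.999, -0.029, 0.031, 0.069], [0.005, 0.799, 0.601, 0.604], [0.0, 0.0, 0.0, 1.0]] ['img', 'z_map', 'vfov', 'cx', 'cy', 'extrinsics']
top 56.61047275199037 323.34662190452394 241.3375709976979 [[-0.023, 0.995, -0.101, 0.518], [-0.999, -0.025, -0.02, 0.012], [-0.022, 0.101, 0.995, 0.731], [0.0, 0.0, 0.0, 1.0]] ['img', 'z_map', 'vfov', 'cx', 'cy', 'extrinsics']
```

View pics/top1.png

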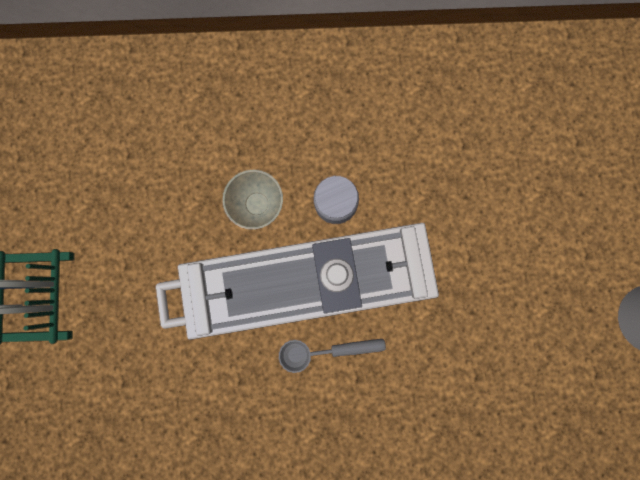

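View pics/scene1.png

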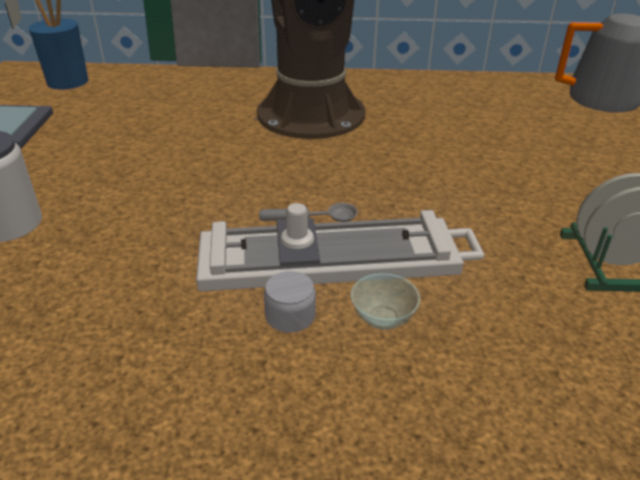

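The top view shows the slicer from about (180,265) to (436,297), its handle loop at (170,303) on the left, and the knob at (337,274). The stop tips are at about (229,294) and (389,267). The bowl (253,200) and tin (336,199) are beyond it, and the spoon (330,352) is on the near side.

```bash
cat > h.py <<'E'
import numpy as np
def cloud(d):
    z=d["z_map"];f=240/np.tan(np.radians(d["vfov"]/2))
    v,u=np.mgrid[0:480,0:640]
    p=np.stack([(u-d["cx"])/f*z,-(v-d["cy"])/f*z,-z],-1)
    E=np.array(d["extrinsics"]);w=p@E[:3,:3].T+E[:3,3]
    w[z<=0]=np.nan
    return w
def knob(w):
    m=(abs(w[...,2]-.102)<.006)&(w[...,0]>.35)&(w[...,0]<.7)&(abs(w[...,1])<.3)
    return m
E
python3 - <<'E'
import pickle,numpy as np,cv2
from h import *
for n in("top","scene"):
    d=pickle.load(open(n+".pkl","rb"));w=cloud(d)
    print(n,[w[r,c].round(4).tolist() for r,c in ((100,100),(400,100),(400,550),(100,550))])
    m=knob(w);print("knob",m.sum(),w[m].mean(0),[(w[m][:,i].min(),w[m][:,i].max()) for i in range(3)])
    if n=="top":
        hull=(w[...,2]>.018)&(w[...,2]<.06)
        nl,l,st,c=cv2.connectedComponentsWithStats(((w[...,2]>.018)).astype(np.uint8))
        k=l[274,337];m=(l==k)&(w[...,2]<.06)
        print(st[k])
        for lo,hi in((.043,.053),(.024,.034)):
            mm=m&(w[...,2]>lo)&(w[...,2]<hi);q=w[mm]
            r=cv2.minAreaRect((q[:,:2]*1000).astype(np.float32));print(lo,r,cv2.boxPoints(r).round(1).tolist(),q[:,2].mean())
        for r,c in((294,229),(267,388),(300,195),(262,416),(303,165),(274,337),(245,335),(305,340)):print((r,c),w[r,c].round(4))
E
```

```text
top [[0.8453, 0.4048, 0.003], [0.3451, 0.3911, 0.0017], [0.3323, -0.3244, -0.0008], [0.8216, -0.3595, 0.0009]]
knob 395 [0.53523934 0.00697518 0.10193255] [(np.float64(0.5197972979444127), np.float64(0.5510328568545959)), (np.float64(-0.008926012428254283), np.float64(0.022369335416096325)), (np.float64(0.09616388329586878), np.float64(0.10529138661664761))]
[  156   223   283   117 19817]
0.043 ((528.3240356445312, 54.063934326171875), (109.94700622558594, 358.2018127441406), 8.316123008728027) [[448.0, 223.3000030517578], [499.79998779296875, -131.10000610351562], [608.5999755859375, -115.19999694824219], [556.7999877929688, 239.1999969482422]] 0.04759331496945557
0.024 ((525.7616577148438, 72.64860534667969), (119.94791412353516, 437.4173889160156), 8.322750091552734) [[434.79998779296875, 280.3999938964844], [498.1000061035156, -152.39999389648438], [616.7999877929688, -135.10000610351562], [553.4000244140625, 297.70001220703125]] 0.029077851007668305
(294, 229) [0.5101 0.1717 0.05  ]
(267, 388) [ 0.5456 -0.0717  0.049 ]
(300, 195) [0.5021 0.2246 0.0475]
(262, 416) [ 0.5521 -0.1143  0.0497]
(303, 165) [0.4977 0.2816 0.019 ]
(274, 337) [0.5352 0.0068 0.1041]
(245, 335) [0.5815 0.0082 0.0464]
(305, 340) [0.4897 0.0029 0.0463]
scene [[-0.0491, -0.5071, -0.0008], [0.8143, -0.2156, 0.0019], [0.788, 0.3337, 0.0005], [-0.1067, 0.5661, -0.0012]]
knob 250 [0.54042453 0.00515061 0.10112146] [(np.float64(0.5232537034827751), np.float64(0.5538211296424683)), (np.float64(-0.010415185957038983), np.float64(0.0197940068748282)), (np.float64(0.09612752726468488), np.float64(0.1047022039925175))]
```

```bash
cat >> h.py <<'E'
from scipy.spatial.transform import Rotation as R
yaw=np.radians(8.316);S0=np.array([.5283,.0541])
sx=np.array([np.cos(yaw),np.sin(yaw)]);sy=np.array([-np.sin(yaw),np.cos(yaw)])
def st(s):
    M=R.from_rotvec(s["ee_rot"]).as_matrix();p=s["position"]
    F=s["force"]
    print("t%.2f"%s["clock"],"trav %.1f off %.1f z %.1f mm"%((p[:2]-S0)@sy*1e3,(p[:2]-S0)@sx*1e3,p[2]*1e3),"F along %.2f across %.2f up %.2f"%(F[:2]@sy,F[:2]@sx,F[2]),"w %.3f"%s["width"])
    return M,p
E
python3 - <<'E'
from cell import arm
from h import *
M,p=st(arm.observe());print(M.round(4))
k=S0+sy*-.0476
for z in(.227,.066):
  print(k,M.T@(np.r_[k,z]-p))
t=np.r_[sy,0]
for s in(1,-1):
  b=M.T@(s*t);print("turn",np.arctan2(-b[1],b[2]))
for n in[-1]:
  s=arm.observe();print(s["force"],s["clock"])
E
```

```text
t0.10 trav -599.7 off -480.9 z 226.0 mm F along 0.71 across 0.04 up -0.12 w 1.002
[[-4.000e-04  9.749e-01  2.228e-01]
 [ 1.300e-03  2.228e-01 -9.749e-01]
 [-1.000e+00 -1.000e-04 -1.400e-03]]
[0.53518451 0.00700049] [-3.08932291e-04  5.23302441e-01 -5.12111686e-01]
[0.53518451 0.00700049] [ 0.16069091  0.52332332 -0.5118877 ]
turn -3.0620121909406364
turn 0.0795804626491569
[-0.05839659  0.70656129 -0.12294279] 0.1
```

Request:
move_arm(steps="0 0.523 -0.512 0.08 0;0 0.523 -0.512 0.08 0;0 0.523 -0.512 0.08 0;0 0.523 -0.512 0.08 0;0 0.523 -0.512 0.08 0;0 0.523 -0.512 0.08 0;0 0.523 -0.512 0.08 0;0 0.523 -0.512 0.08 0;0 0.523 -0.512 0.08 0;0 0.523 -0.512 0.08 0", squeeze=20)

```text
clock: 0.93
position: [0.365, -0.2569, 0.2267]
ee_rot: [1.102, 1.274, -1.102]
force: [0.4, -0.8, 0.4]
width: 1.002
```

```bash
cat > tgt.py <<'E'
from cell import arm
from h import *
import sys
M,p=st(arm.observe())
k=S0+sy*float(sys.argv[1])/1e3
print((M.T@(np.r_[k,float(sys.argv[2])/1e3]-p)).round(4))
b=M.T@-np.r_[sy,0];print("turn",np.arctan2(-b[1],b[2]).round(4), M[:,0].round(4))
E
python3 tgt.py -47.6 227
```

```text
t0.93 trav -284.1 off -206.5 z 226.7 mm F along -0.87 across 0.31 up 0.41 w 1.002
[-0.0003  0.2064 -0.2366]
turn -0.0006 [-1.e-04 -2.e-04 -1.e+00]
```

Request:
move_arm(steps="0 0.206 -0.236 0 0;0 0.206 -0.236 0 0;0 0.206 -0.236 0 0;0 0.206 -0.236 0 0;0 0.206 -0.236 0 0;0 0.206 -0.236 0 0;0 0.206 -0.236 0 0;0 0.206 -0.236 0 0;0 0.206 -0.236 0 0;0 0.206 -0.236 0 0")

```text
clock: 1.77
position: [0.5344, 0.0057, 0.2261]
ee_rot: [1.1, 1.277, -1.1]
force: [0.5, -0.4, -0.6]
width: 1.001
```

```bash
python3 tgt.py -47.6 150; python3 - <<'E'
from cell import arm
from h import *
import cv2
d=arm.get_image("wrist");cv2.imwrite("pics/w1.png",d["img"])
w=cloud(d);m=knob(w);q=w[m]
print(m.sum(),q.mean(0),q.min(0),q.max(0))
E
```

```text
t1.77 trav -48.8 off -1.0 z 226.1 mm F along -0.48 across 0.43 up -0.60 w 1.001
[ 0.0761  0.0011 -0.0011]
turn 0.0024 [-1.2e-03  3.0e-04 -1.0e+00]
1056 [0.53513191 0.00678088 0.10048422] [ 0.51795371 -0.0090283   0.0960093 ] [0.54984834 0.02229337 0.10323054]
```

Wrist camera confirms the knob at (0.535, 0.007). Descending.

Request:
move_arm(steps="0.03 0.001 -0.001 0 0;0.06 0.001 -0.001 0 0;0.09 0.001 -0.001 0 0;0.12 0.001 -0.001 0 0;0.14 0.001 -0.001 0 0;0.15 0.001 -0.001 0 0;0.157 0.001 -0.001 0 0;0.16 0.001 -0.001 0 0;0.16 0.001 -0.001 0 0;0.16 0.001 -0.001 0 0")

```text
clock: 2.65
position: [0.536, 0.0054, 0.0678]
ee_rot: [1.103, 1.273, -1.101]
force: [-0.2, -0.1, -0.8]
width: 1.005
```

```bash
python3 tgt.py -47.6 66; python3 - <<'E'
from cell import arm
import cv2
d=arm.get_image("scene");cv2.imwrite("pics/s2.png",d["img"][130:330,120:520])
E
```

```text
t2.65 trav -49.3 off 0.6 z 67.8 mm F along -0.06 across -0.26 up -0.77 w 1.005
[ 0.0018 -0.0006 -0.0017]
turn -0.0008 [ 1.7e-03 -1.0e-04 -1.0e+00]
```

View pics/s2.png

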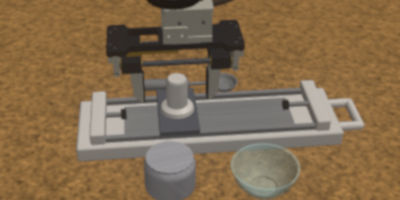

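The fingers straddle the knob, at about (177,92) in this crop, and are clear of the tin and bowl. Closing gently.

Request:
move_arm(steps="0.001 0 -0.001 0 60;0.001 0 -0.001 0 100;0.001 0 -0.001 0 130;0.001 0 -0.001 0 150;0.001 0 -0.001 0 170;0.001 0 -0.001 0 190;0.001 0 -0.001 0 200;0.001 0 -0.001 0 200;0.001 0 -0.001 0 200;0.001 0 -0.001 0 200", squeeze=20)

```text
clock: 3.53
position: [0.5351, 0.0066, 0.0657]
ee_rot: [1.102, 1.274, -1.102]
force: [1.0, 0.7, -1.5]
width: 0.606
```

```bash
for i in 1 2; do python3 tgt.py -47.6 66; python3 -c "
from cell import arm
arm.get_image('top')"; done
```

```text
t3.53 trav -48.0 off -0.1 z 65.7 mm F along 0.60 across 1.06 up -1.48 w 0.606
[-0.0003  0.0001 -0.0004]
turn -0.0004 [-0.  0. -1.]
t3.58 trav -48.0 off -0.1 z 65.7 mm F along 0.47 across 0.90 up -1.58 w 0.600
[-0.0003  0.0001 -0.0004]
turn -0.0004 [-0.  0. -1.]
```

Request:
move_arm(steps="0 0 0 0 200;0 0 0 0 200;0 0 0 0 200;0 0 0 0 200;0 0 0 0 200;0 0 0 0 200;0 0 0 0 200;0 0 0 0 200;0 0 0 0 200;0 0 0 0 200")

```text
clock: 4.47
position: [0.5351, 0.0066, 0.0657]
ee_rot: [1.102, 1.274, -1.102]
force: [1.0, 1.1, -2.8]
width: 0.6
```

```bash
python3 tgt.py -47.6 66
```

```text
t4.47 trav -47.9 off -0.1 z 65.7 mm F along 0.99 across 1.19 up -2.75 w 0.600
[-0.0003  0.0001 -0.0004]
turn -0.0003 [-0.  0. -1.]
```

```bash
python3 - <<'E'
from cell import arm
from h import *
import cv2
a=arm.get_image("scene");b=arm.get_image("wrist")
cv2.imwrite("pics/s3.png",cv2.resize(a["img"][130:330,200:420],None,fx=3,fy=3)[:600]);cv2.imwrite("pics/w3.png",b["img"])
import pickle
d=pickle.load(open("top.pkl","rb"));w=cloud(d)
for r in range(250,300,2):print(r,(w[r,337]*1e3).round(1)[[0,2]],end=" ")
E
```

```text
250 [573.5  47.7] 252 [570.5  46.7] 254 [567.5  45.7] 256 [564.3  48.2] 258 [561.3  47.4] 260 [558.   50.4] 262 [554.7  55.8] 264 [549.4  99.5] 266 [546.5 102.6] 268 [543.6 104. ] 270 [540.9 102.1] 272 [538.  102.6] 274 [535.2 104.1] 276 [532.5 101.2] 278 [529.6 102.6] 280 [526.8 102.5] 282 [524.  103.7] 284 [521.3 100.1] 286 [518.5  56.6] 288 [515.5  54. ] 290 [512.5  52.5] 292 [509.4  45.6] 294 [506.3  44.9] 296 [503.3  46.5] 298 [500.4  48.2]
```

View pics/s3.png

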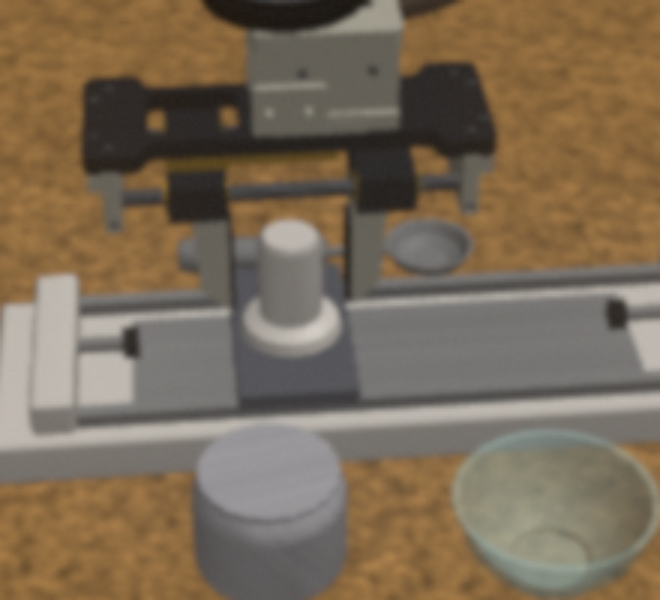

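View pics/w3.png

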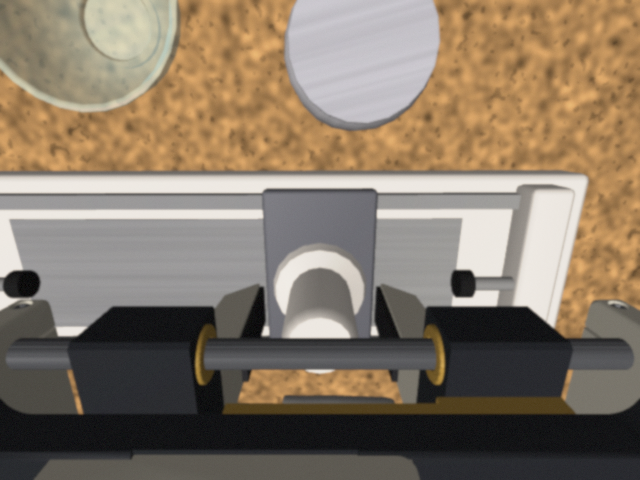

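The wrist view shows the jaws stopped about 11 mm short of the knob on each side: inner faces at columns 265 and 377, knob at 285–355. Nothing visible is between them. I'll command full closure.

Request:
move_arm(steps="0 0 0 0 255;0 0 0 0 255;0 0 0 0 255;0 0 0 0 255", squeeze=30)

```text
clock: 4.9
position: [0.5351, 0.0066, 0.0657]
ee_rot: [1.102, 1.274, -1.102]
force: [1.2, 1.6, -4.0]
width: 0.595
```

```bash
python3 tgt.py -47.6 66
```

```text
t4.90 trav -48.0 off -0.1 z 65.7 mm F along 1.39 across 1.43 up -4.02 w 0.595
[-0.0003  0.0001 -0.0004]
turn -0.0004 [-0.  0. -1.]
```

```bash
python3 - <<'E'
from cell import arm
from h import *
import cv2
b=arm.get_image("wrist");w=cloud(b)
s=arm.observe()
def loc(p): q=p[:2]-s["position"][:2]; return (np.r_[q@sx,q@sy,p[2]]*1e3).round(0)
for r in (290,300,310,325,335):
    print(r,[(c,loc(w[r,c]).tolist()) for c in (225,245,256,262,268,285,300,320,340,355,370,376,384,395,410)])
a=arm.get_image("scene");w=cloud(a)
M=(abs(w[...,0]-.535)<.05)&(abs(w[...,1])<.08)&(w[...,2]>.05)&(w[...,2]<.13)
q=w[M]-np.r_[s["position"][:2],0]
y=q[:,:2]@sy;x=q[:,:2]@sx
for lo in np.arange(.05,.13,.005):
    k=(q[:,2]>lo)&(q[:,2]<lo+.005)
    print(round(lo,3),np.histogram(y[k],np.arange(-.06,.061,.005))[0], (x[k].min()*1e3).round(),(x[k].max()*1e3).round())
f=240/np.tan(np.radians(a["vfov"]/2))
E
```

```text
290 [(225, [-11.0, 57.0, 28.0]), (245, [11.0, 35.0, 73.0]), (256, [10.0, 30.0, 72.0]), (262, [9.0, 27.0, 69.0]), (268, [-3.0, 28.0, 45.0]), (285, [1.0, 18.0, 54.0]), (300, [12.0, 8.0, 77.0]), (320, [14.0, -1.0, 81.0]), (340, [12.0, -10.0, 76.0]), (355, [1.0, -19.0, 53.0]), (370, [-3.0, -29.0, 44.0]), (376, [8.0, -28.0, 68.0]), (384, [10.0, -31.0, 73.0]), (395, [10.0, -36.0, 72.0]), (410, [-11.0, -56.0, 29.0])]
300 [(225, [11.0, 41.0, 84.0]), (245, [nan, nan, nan]), (256, [8.0, 28.0, 79.0]), (262, [5.0, 27.0, 73.0]), (268, [-9.0, 28.0, 46.0]), (285, [-4.0, 18.0, 54.0]), (300, [12.0, 8.0, 87.0]), (320, [15.0, -1.0, 91.0]), (340, [12.0, -9.0, 87.0]), (355, [-5.0, -19.0, 54.0]), (370, [-9.0, -29.0, 46.0]), (376, [4.0, -28.0, 70.0]), (384, [9.0, -30.0, 80.0]), (395, [10.0, -34.0, 83.0]), (410, [11.0, -40.0, 84.0])]
310 [(225, [10.0, 40.0, 91.0]), (245, [10.0, 31.0, 92.0]), (256, [8.0, 27.0, 89.0]), (262, [0.0, 27.0, 74.0]), (268, [-15.0, 29.0, 45.0]), (285, [-11.0, 18.0, 53.0]), (300, [12.0, 7.0, 95.0]), (320, [14.0, -1.0, 98.0]), (340, [12.0, -9.0, 95.0]), (355, [-12.0, -20.0, 52.0]), (3
[... 1625 characters left out ...]
 2 12  9  9  5  0  0  0] -2.0 18.0
0.09 [ 0  0  6  9 10 10  0  0  8 12  8 12  9  8  6  0  3 11  9  8  6  0  0  0] -1.0 18.0
0.095 [ 0  0  6 11  9 12  0  0  9 11  9  9 10 11  8  0  2 11  7  8  5  0  0  0] -1.0 18.0
0.1 [ 0  0  4  9  9 12  0  0 10 29 41 41 39 26  7  0  4 13  9  7  6  0  0  0] -12.0 17.0
0.105 [ 0  0  7 13  9  7  1  0  0  0  0  0  0  0  0  0  2 11  8 11  8  0  0  0] 1.0 15.0
0.11 [ 0  0  8 10 10 15  0  0  0  0  0  0  0  0  0  0  2 23  8 10  7  0  0  0] -8.0 16.0
0.115 [ 0  0  8 10  9  5  0  0  0  0  0  0  0  0  0  0  0  7  8  9  6  0  0  0] -7.0 14.0
0.12 [0 0 0 0 2 1 0 0 0 0 0 0 0 0 0 0 0 6 0 1 2 0 0 0] 8.0 13.0
0.125 [0 0 0 0 0 0 0 0 0 0 0 0 0 0 0 0 0 4 0 0 0 0 0 0] -7.0 11.0
```

Request:
move_arm(steps="0 0 0 0 60;0 0 0 0 60;0 0 0 0 60;-0.008 0 0 0 60;-0.008 0 0 0 60;-0.008 0 0 0 60", squeeze=20)

```text
clock: 5.5
position: [0.5357, 0.0065, 0.0745]
ee_rot: [1.103, 1.273, -1.101]
force: [-0.1, -0.0, 0.1]
width: 0.765
```

```bash
python3 tgt.py -47.6 74
```

```text
t5.50 trav -48.1 off 0.4 z 74.5 mm F along -0.01 across -0.14 up 0.13 w 0.765
[ 0.0005 -0.0004 -0.0005]
turn -0.0005 [ 1.4e-03 -1.0e-04 -1.0e+00]
```

Request:
move_arm(steps="0 0 0 0 200;0 0 0 0 200;0 0 0 0 200;0 0 0 0 200;0 0 0 0 200;0 0 0 0 200;0 0 0 0 200;0 0 0 0 200")

```text
clock: 6.17
position: [0.535, 0.0066, 0.0736]
ee_rot: [1.102, 1.274, -1.102]
force: [-1.5, 0.5, 1.7]
width: 0.51
```

```bash
python3 tgt.py -47.6 74
```

```text
t6.17 trav -48.0 off -0.2 z 73.6 mm F along 0.66 across -1.40 up 1.69 w 0.510
[-0.0004  0.0002 -0.0004]
turn -0.0004 [-3.e-04 -0.e+00 -1.e+00]
```

Request:
move_arm(steps="0 0 0 0 200;0 0 0 0 200;0 0 0 0 200;0 0 0 0 200;0 0 0 0 200;0 0 0 0 200;0 0 0 0 200")

```text
clock: 6.75
position: [0.535, 0.0066, 0.0737]
ee_rot: [1.102, 1.274, -1.102]
force: [-0.5, 0.9, 0.6]
width: 0.509
```

```bash
python3 tgt.py -47.6 74
```

```text
t6.75 trav -48.0 off -0.2 z 73.7 mm F along 0.96 across -0.39 up 0.59 w 0.509
[-0.0003  0.0002 -0.0004]
turn -0.0004 [-1.e-04 -0.e+00 -1.e+00]
```

Request:
move_arm(steps="0 0 0 0 255;0 0 0 0 255;0 0 0 0 255;0 0 0 0 255", squeeze=40)

```text
clock: 7.08
position: [0.535, 0.0066, 0.0736]
ee_rot: [1.102, 1.274, -1.102]
force: [-1.2, 1.5, -1.6]
width: 0.496
```

```bash
python3 tgt.py -47.6 74;python3 - <<'E'
from cell import arm
import cv2
cv2.imwrite("pics/w4.png",arm.get_image("wrist")["img"])
a=arm.get_image("scene");cv2.imwrite("pics/s4.png",cv2.resize(a["img"][170:300,230:390],None,fx=4,fy=4,interpolation=2))
E
```

```text
t7.08 trav -48.0 off -0.2 z 73.6 mm F along 1.70 across -0.96 up -1.59 w 0.496
[-0.0004  0.0002 -0.0004]
turn -0.0004 [-2.e-04 -0.e+00 -1.e+00]
```

View pics/w4.png

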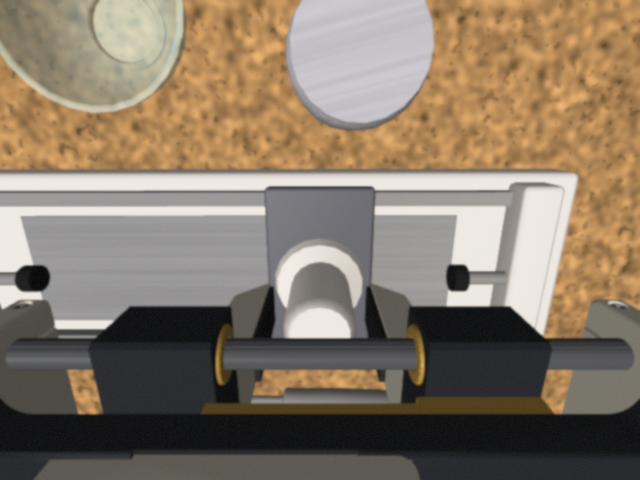

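View pics/s4.png

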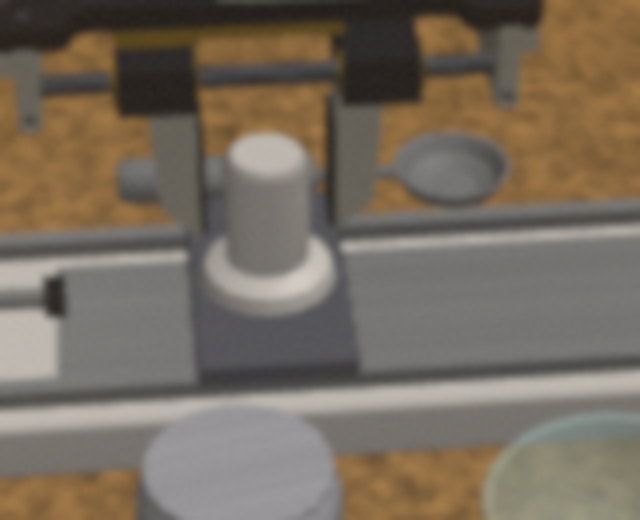

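Request:
move_arm(steps="0 0 -0.003 0 255;0 0 -0.006 0 255;0 0 -0.006 0 255")

```text
clock: 7.43
position: [0.534, 0.013, 0.0736]
ee_rot: [1.102, 1.275, -1.102]
force: [-0.8, 0.4, -2.3]
width: 0.494
```

```bash
python3 tgt.py -42 74;python3 - <<'E'
from cell import arm
from h import *
a=arm.get_image("scene")
w=cloud(a);m=knob(w);q=w[m];q=q[(abs(q[:,0]-.535)<.03)&(abs(q[:,1]-.01)<.022)];print(len(q),q.mean(0),(q[:,:2].mean(0)-S0)@sy)
E
```

```text
t7.43 trav -41.5 off -0.3 z 73.6 mm F along 0.52 across -0.73 up -2.26 w 0.494
[-0.0004  0.0003  0.0005]
turn -0.0 [-3.e-04  0.e+00 -1.e+00]
257 [0.53960784 0.01060255 0.10121214] -0.04467557205812386
```

```bash
cat >> h.py <<'E'
def wk(arm):
    w=cloud(arm.get_image("wrist"));m=(w[...,2]>.095)&(w[...,2]<.106)
    m[:,:285]=0;m[:,356:]=0;m[:310]=0;m[337:]=0
    q=w[m];q=q[np.isfinite(q[:,0])]
    y=(q[:,:2]-S0)@sy*1e3
    print("wrist knob n",len(q),"edges %.1f %.1f mid %.1f"%(y.min(),y.max(),(y.min()+y.max())/2),q.mean(0).round(4))
E
python3 - <<'E'
from cell import arm
from h import *
import cv2
st(arm.observe());wk(arm);
cv2.imwrite("pics/w5.png",arm.get_image("wrist")["img"])
E
```

```text
t7.48 trav -41.5 off -0.2 z 73.7 mm F along 0.50 across -1.12 up -2.34 w 0.495
wrist knob n 1861 edges -57.6 -26.8 mid -42.2 [0.5385 0.0131 0.1007]
```

View pics/w5.png

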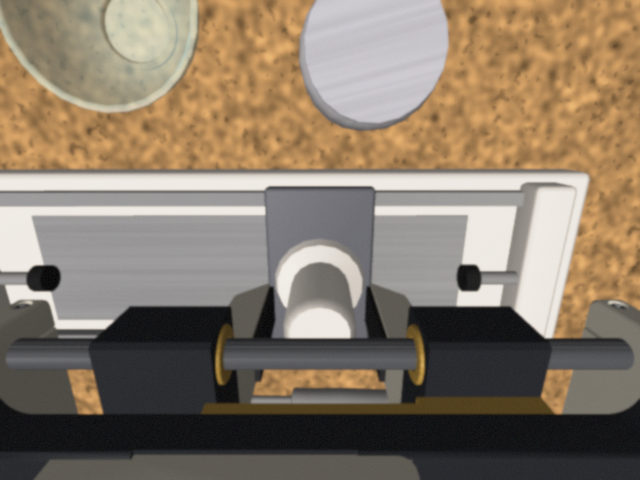

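The holder follows the tool: the knob moved from about -48 to -42 mm, staying centred between the jaws. Starting the leftward sweep.

Request:
move_arm(steps="0 0 -0.004 0 255", squeeze=30)

```text
clock: 7.67
position: [0.5337, 0.0156, 0.0737]
ee_rot: [1.102, 1.273, -1.103]
force: [-1.2, -3.1, -0.2]
width: 0.503
```

Request:
move_arm(steps="0 0 -0.004 0 255")

```text
clock: 7.75
position: [0.533, 0.0201, 0.0737]
ee_rot: [1.102, 1.274, -1.103]
force: [-0.2, -1.9, -0.8]
width: 0.498
```

Request:
move_arm(steps="0 0 -0.004 0 255")

```text
clock: 7.83
position: [0.5324, 0.0244, 0.0737]
ee_rot: [1.102, 1.274, -1.103]
force: [-0.5, -2.1, -1.9]
width: 0.5
```

Request:
move_arm(steps="0 0 -0.004 0 255")

```text
clock: 7.92
position: [0.5318, 0.0286, 0.0737]
ee_rot: [1.102, 1.274, -1.102]
force: [-0.7, -2.3, -0.7]
width: 0.498
```

Request:
move_arm(steps="0 0 -0.004 0 255")

```text
clock: 8.0
position: [0.5312, 0.0327, 0.0737]
ee_rot: [1.102, 1.274, -1.102]
force: [-1.7, -1.3, -1.1]
width: 0.504
```

Request:
move_arm(steps="0 0 -0.004 0 255")

```text
clock: 8.08
position: [0.5307, 0.0367, 0.0737]
ee_rot: [1.102, 1.274, -1.102]
force: [-1.2, -1.8, -0.8]
width: 0.497
```

```bash
python3 tgt.py -18 74; python3 -c "
from cell import arm
from h import *
wk(arm);st(arm.observe())"
```

```text
t8.08 trav -17.6 off -0.2 z 73.7 mm F along -1.61 across -1.45 up -0.76 w 0.497
[-0.0003  0.0002  0.0004]
turn -0.0002 [-1.e-04 -1.e-04 -1.e+00]
wrist knob n 1862 edges -33.7 -3.0 mid -18.3 [0.535  0.0367 0.1007]
t8.13 trav -16.5 off -0.3 z 73.7 mm F along -0.81 across -2.73 up -1.54 w 0.507
```

Request:
move_arm(steps="0 0 -0.004 0 255")

```text
clock: 8.22
position: [0.5301, 0.04, 0.0737]
ee_rot: [1.102, 1.274, -1.102]
force: [-1.2, -4.2, -0.7]
width: 0.5
```

Request:
move_arm(steps="0 0 -0.004 0 255")

```text
clock: 8.3
position: [0.5296, 0.0436, 0.0737]
ee_rot: [1.102, 1.273, -1.103]
force: [-0.3, -5.6, 0.1]
width: 0.501
```

Request:
move_arm(steps="0 0 -0.004 0 255")

```text
clock: 8.38
position: [0.529, 0.0473, 0.0737]
ee_rot: [1.102, 1.273, -1.103]
force: [-0.7, -7.8, 0.6]
width: 0.501
```

Request:
move_arm(steps="0 0 -0.004 0 255")

```text
clock: 8.47
position: [0.5285, 0.051, 0.0737]
ee_rot: [1.101, 1.273, -1.104]
force: [-1.2, -6.9, -0.1]
width: 0.504
```

Request:
move_arm(steps="0 0 -0.004 0 255")

```text
clock: 8.55
position: [0.5279, 0.0549, 0.0737]
ee_rot: [1.102, 1.273, -1.104]
force: [-1.6, -6.3, -0.7]
width: 0.501
```

Request:
move_arm(steps="0 0 -0.004 0 255")

```text
clock: 8.63
position: [0.5273, 0.059, 0.0737]
ee_rot: [1.102, 1.273, -1.104]
force: [-0.5, -5.2, 0.6]
width: 0.501
```

Request:
move_arm(steps="0 0 -0.004 0 255")

```text
clock: 8.72
position: [0.5267, 0.0632, 0.0737]
ee_rot: [1.102, 1.273, -1.103]
force: [-0.9, -5.0, -0.4]
width: 0.5
```

Request:
move_arm(steps="0 0 -0.004 0 255")

```text
clock: 8.8
position: [0.5261, 0.0676, 0.0737]
ee_rot: [1.102, 1.273, -1.103]
force: [-1.7, -2.8, -0.2]
width: 0.503
```

Request:
move_arm(steps="0 0 -0.004 0 255")

```text
clock: 8.88
position: [0.5254, 0.0721, 0.0737]
ee_rot: [1.102, 1.274, -1.102]
force: [-1.0, -3.0, -0.3]
width: 0.502
```

Request:
move_arm(steps="0 0 -0.004 0 255")

```text
clock: 8.97
position: [0.5248, 0.0765, 0.0737]
ee_rot: [1.102, 1.275, -1.102]
force: [-1.6, -1.8, -0.7]
width: 0.501
```

Request:
move_arm(steps="0 0 -0.004 0 255")

```text
clock: 9.05
position: [0.5242, 0.0805, 0.0737]
ee_rot: [1.102, 1.275, -1.102]
force: [-2.4, -1.6, -0.7]
width: 0.502
```

Request:
move_arm(steps="0 0 -0.004 0 255")

```text
clock: 9.13
position: [0.5236, 0.0845, 0.0737]
ee_rot: [1.102, 1.275, -1.102]
force: [-1.8, -2.4, -0.8]
width: 0.502
```

```bash
python3 tgt.py 30 74
```

```text
t9.13 trav 30.7 off -0.2 z 73.7 mm F along -2.10 across -2.16 up -0.78 w 0.502
[-0.0003  0.0002  0.0007]
turn -0.0 [-3.e-04  2.e-04 -1.e+00]
```

A clear peak shows near y≈0.05. Continuing left to just before the stop range.

Request:
move_arm(steps="0 0 -0.005 0 255;0 0 -0.01 0 255;0 0 -0.015 0 255;0 0 -0.02 0 255;0 0 -0.025 0 255;0 0 -0.03 0 255;0 0 -0.035 0 255;0 0 -0.04 0 255;0 0 -0.045 0 255;0 0 -0.049 0 255")

```text
clock: 9.97
position: [0.5165, 0.1329, 0.0737]
ee_rot: [1.102, 1.275, -1.102]
force: [-4.3, -1.8, -0.1]
width: 0.501
```

Request:
move_arm(steps="0 0 -0.001 0 255;0 0 -0.002 0 255")

```text
clock: 10.13
position: [0.5163, 0.1345, 0.0737]
ee_rot: [1.101, 1.275, -1.102]
force: [-4.5, -2.2, 0.9]
width: 0.502
```

Request:
move_arm(steps="0 0 -0.001 0 255;0 0 -0.002 0 255")

```text
clock: 10.3
position: [0.5161, 0.136, 0.0737]
ee_rot: [1.102, 1.274, -1.102]
force: [-4.1, -2.0, 0.4]
width: 0.499
```

```bash
python3 tgt.py 85 74; python3 - <<'E'
from cell import arm
from h import *
import cv2
wk(arm)
cv2.imwrite("pics/w6.png",arm.get_image("wrist")["img"])
E
```

```text
t10.30 trav 82.8 off -0.2 z 73.7 mm F along -1.41 across -4.39 up 0.44 w 0.499
[-0.0003  0.0002 -0.0022]
turn -0.0007 [-3.e-04 -3.e-04 -1.e+00]
wrist knob n 1854 edges 66.8 97.5 mid 82.1 [0.5205 0.136  0.1007]
```

View pics/w6.png

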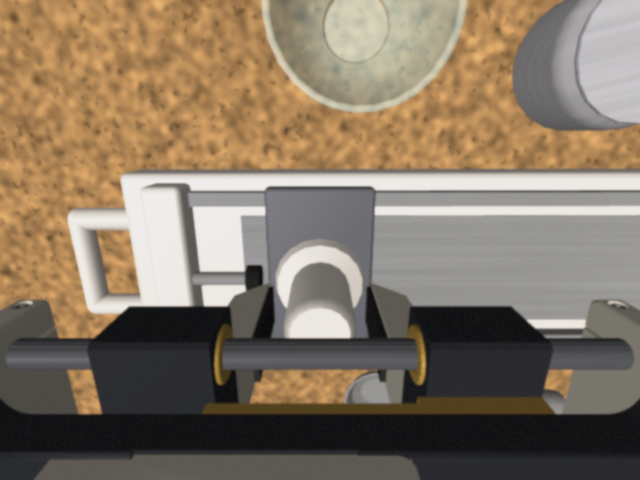

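The holder's edge (column 266) is just about at the left rubber tip (column 262). Sideways force has built to 4 N, so I'll ease off across while creeping on.

Request:
move_arm(steps="0 -0.0005 -0.0005 0 255;0 -0.0005 -0.0015 0 255")

```text
clock: 10.57
position: [0.5158, 0.1374, 0.0737]
ee_rot: [1.102, 1.274, -1.102]
force: [-3.2, -1.5, -1.7]
width: 0.501
```

Request:
move_arm(steps="0 0 -0.001 0 255;0 0 -0.0015 0 255")

```text
clock: 10.73
position: [0.5155, 0.1392, 0.0737]
ee_rot: [1.102, 1.274, -1.102]
force: [-1.9, -2.6, -1.2]
width: 0.499
```

```bash
python3 tgt.py 85 74
```

```text
t10.73 trav 86.1 off -0.3 z 73.7 mm F along -2.32 across -2.23 up -1.19 w 0.499
[-0.0003  0.0003  0.0011]
turn -0.0005 [ 4.e-04  1.e-04 -1.e+00]
```

Request:
move_arm(steps="0 0 -0.001 0 255;0 0 -0.0015 0 255")

```text
clock: 10.9
position: [0.5153, 0.1408, 0.0737]
ee_rot: [1.102, 1.274, -1.102]
force: [-1.9, -1.9, -2.1]
width: 0.499
```

Request:
move_arm(steps="0 0 -0.001 0 255;0 0 -0.001 0 255")

```text
clock: 11.07
position: [0.5151, 0.1417, 0.0737]
ee_rot: [1.102, 1.274, -1.102]
force: [-0.9, -1.2, -2.7]
width: 0.504
```

```bash
python3 tgt.py 85 74
```

```text
t11.07 trav 88.6 off -0.4 z 73.7 mm F along -1.02 across -1.03 up -2.67 w 0.504
[-0.0003  0.0004  0.0036]
turn -0.0003 [ 4.e-04  0.e+00 -1.e+00]
```

Request:
move_arm(steps="0 0 -0.001 0 255;0 0 -0.0015 0 255")

```text
clock: 11.23
position: [0.515, 0.1426, 0.0737]
ee_rot: [1.102, 1.273, -1.102]
force: [-0.1, -4.3, -1.7]
width: 0.502
```

Request:
move_arm(steps="0 0 -0.001 0 255;0 0 -0.0015 0 255")

```text
clock: 11.4
position: [0.5148, 0.1436, 0.0737]
ee_rot: [1.102, 1.273, -1.103]
force: [0.0, -5.6, -1.4]
width: 0.504
```

```bash
python3 tgt.py 85 74; python3 - <<'E'
from cell import arm
from h import *
import cv2
cv2.imwrite("pics/w7.png",arm.get_image("wrist")["img"][180:330,180:400])
E
```

```text
t11.40 trav 90.5 off -0.4 z 73.7 mm F along -5.52 across -0.77 up -1.35 w 0.504
[-0.0003  0.0004  0.0055]
turn -0.0012 [ 3.0e-04 -1.2e-03 -1.0e+00]
```

View pics/w7.png

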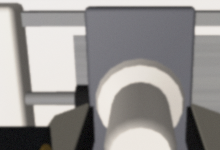

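Request:
move_arm(steps="0 0 -0.001 0 255;0 0 -0.0015 0 255;0 0 -0.0015 0 255")

```text
clock: 11.7
position: [0.5147, 0.1445, 0.0737]
ee_rot: [1.102, 1.272, -1.104]
force: [0.4, -7.2, -1.4]
width: 0.504
```

```bash
python3 tgt.py 85 74;  python3 -c "
from cell import arm
from h import *
wk(arm);st(arm.observe())"
```

```text
t11.70 trav 91.4 off -0.4 z 73.7 mm F along -7.17 across -0.66 up -1.39 w 0.504
[-0.0003  0.0004  0.0064]
turn -0.0017 [ 3.0e-04 -1.8e-03 -1.0e+00]
wrist knob n 1866 edges 75.4 106.1 mid 90.7 [0.5191 0.1445 0.1007]
t11.75 trav 91.4 off -0.4 z 73.7 mm F along -6.58 across -1.14 up -1.11 w 0.500
```

Firmly but gently on the left stop (about 5.5 N net, travel ≈ 91 mm). Now back right.

Request:
move_arm(steps="0 0 0.003 0 255;0 0 0.008 0 255;0 0 0.014 0 255;0 0 0.02 0 255;0 0 0.026 0 255;0 0 0.032 0 255;0 0 0.038 0 255;0 0 0.044 0 255;0 0 0.05 0 255;0 0 0.055 0 255")

```text
clock: 12.58
position: [0.5226, 0.0912, 0.0741]
ee_rot: [1.103, 1.274, -1.101]
force: [-3.4, 1.7, 6.3]
width: 0.489
```

```bash
python3 tgt.py 30 74
```

```text
t12.58 trav 37.5 off -0.3 z 74.1 mm F along 2.15 across -3.12 up 6.30 w 0.489
[0.0001 0.0003 0.0075]
turn -0.0006 [ 8.e-04  5.e-04 -1.e+00]
```

Request:
move_arm(steps="0 0 0.005 0 255;0 0 0.01 0 255")

```text
clock: 12.75
position: [0.524, 0.0815, 0.0741]
ee_rot: [1.103, 1.274, -1.101]
force: [-3.3, 1.4, 6.0]
width: 0.492
```

Request:
move_arm(steps="0 0 0.003 0 255")

```text
clock: 12.83
position: [0.5246, 0.0781, 0.0741]
ee_rot: [1.103, 1.273, -1.102]
force: [-4.5, 1.3, 4.9]
width: 0.49
```

Request:
move_arm(steps="0 0 0.003 0 255")

```text
clock: 12.92
position: [0.5249, 0.0755, 0.0741]
ee_rot: [1.103, 1.274, -1.101]
force: [-3.2, 1.1, 5.4]
width: 0.492
```

Request:
move_arm(steps="0 0 0.003 0 255")

```text
clock: 13.0
position: [0.5254, 0.0726, 0.0741]
ee_rot: [1.103, 1.274, -1.101]
force: [-2.6, 1.8, 6.0]
width: 0.488
```

Request:
move_arm(steps="0 0 0.003 0 255")

```text
clock: 13.08
position: [0.5257, 0.07, 0.0741]
ee_rot: [1.103, 1.274, -1.101]
force: [-3.8, 3.6, 5.6]
width: 0.488
```

Request:
move_arm(steps="0 0 0.003 0 255")

```text
clock: 13.17
position: [0.5261, 0.0675, 0.0741]
ee_rot: [1.103, 1.275, -1.1]
force: [-3.9, 4.3, 4.3]
width: 0.495
```

Request:
move_arm(steps="0 0 0.003 0 255")

```text
clock: 13.25
position: [0.5265, 0.065, 0.0742]
ee_rot: [1.103, 1.275, -1.1]
force: [-4.3, 5.6, 5.9]
width: 0.493
```

Request:
move_arm(steps="0 0 0.003 0 255")

```text
clock: 13.33
position: [0.5269, 0.0623, 0.0742]
ee_rot: [1.103, 1.275, -1.099]
force: [-4.4, 5.9, 5.4]
width: 0.489
```

Request:
move_arm(steps="0 0 0.003 0 255")

```text
clock: 13.42
position: [0.5273, 0.0594, 0.0742]
ee_rot: [1.103, 1.275, -1.099]
force: [-4.3, 5.9, 5.9]
width: 0.491
```

Request:
move_arm(steps="0 0 0.003 0 255")

```text
clock: 13.5
position: [0.5277, 0.0565, 0.0742]
ee_rot: [1.103, 1.276, -1.099]
force: [-4.2, 5.7, 5.7]
width: 0.487
```

Request:
move_arm(steps="0 0 0.003 0 255")

```text
clock: 13.58
position: [0.5282, 0.0535, 0.0742]
ee_rot: [1.103, 1.275, -1.099]
force: [-4.0, 4.8, 5.3]
width: 0.492
```

Request:
move_arm(steps="0 0 0.003 0 255")

```text
clock: 13.67
position: [0.5286, 0.0503, 0.0741]
ee_rot: [1.103, 1.275, -1.1]
force: [-3.9, 5.3, 4.7]
width: 0.494
```

Request:
move_arm(steps="0 0 0.003 0 255")

```text
clock: 13.75
position: [0.5291, 0.0471, 0.0742]
ee_rot: [1.103, 1.275, -1.1]
force: [-3.9, 4.0, 6.1]
width: 0.492
```

Request:
move_arm(steps="0 0 0.003 0 255")

```text
clock: 13.83
position: [0.5296, 0.0438, 0.0741]
ee_rot: [1.103, 1.275, -1.1]
force: [-3.2, 2.0, 5.2]
width: 0.49
```

Request:
move_arm(steps="0 0 0.003 0 255")

```text
clock: 13.92
position: [0.5301, 0.0405, 0.0742]
ee_rot: [1.103, 1.274, -1.1]
force: [-2.9, 1.9, 5.2]
width: 0.491
```

Request:
move_arm(steps="0 0 0.003 0 255")

```text
clock: 14.0
position: [0.5306, 0.0372, 0.0741]
ee_rot: [1.103, 1.274, -1.101]
force: [-2.4, 1.6, 5.1]
width: 0.495
```

```bash
python3 tgt.py -20 74;  python3 -c "
from cell import arm
from h import *
wk(arm)"
```

```text
t14.00 trav -17.0 off -0.2 z 74.1 mm F along 1.97 across -2.18 up 5.08 w 0.495
[0.0001 0.0002 0.003 ]
turn -0.0002 [ 9.e-04  6.e-04 -1.e+00]
wrist knob n 1859 edges -33.2 -2.3 mid -17.8 [0.5347 0.0373 0.1007]
```

Request:
move_arm(steps="0 0 0.006 0 255;0 0 0.012 0 255;0 0 0.018 0 255;0 0 0.024 0 255;0 0 0.03 0 255;0 0 0.036 0 255;0 0 0.042 0 255;0 0 0.048 0 255;0 0 0.053 0 255;0 0 0.057 0 255")

```text
clock: 14.88
position: [0.539, -0.0199, 0.0741]
ee_rot: [1.103, 1.273, -1.101]
force: [-3.1, 1.1, 5.3]
width: 0.494
```

Request:
move_arm(steps="0 0 0.002 0 255;0 0 0.004 0 255;0 0 0.005 0 255")

```text
clock: 15.13
position: [0.5397, -0.0248, 0.0741]
ee_rot: [1.103, 1.273, -1.101]
force: [-1.9, 0.9, 5.4]
width: 0.494
```

```bash
python3 tgt.py -85 74;  python3 -c "
from cell import arm
from h import *
import cv2
wk(arm)
cv2.imwrite('pics/w8.png',arm.get_image('wrist')['img'])"
```

```text
t15.13 trav -79.7 off -0.2 z 74.1 mm F along 1.17 across -1.77 up 5.36 w 0.494
[0.0001 0.0002 0.0053]
turn -0.001 [ 1.2e-03  1.0e-04 -1.0e+00]
wrist knob n 1865 edges -95.8 -65.0 mid -80.4 [ 0.5438 -0.0248  0.1007]
```

View pics/w8.png

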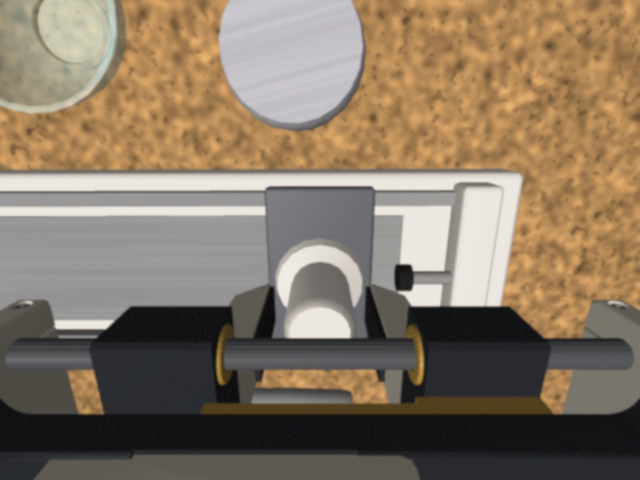

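The right rubber tip (column 397) is still about 13 mm from the holder's edge (column 373).

Request:
move_arm(steps="0 0 0.002 0 255;0 0 0.004 0 255;0 0 0.006 0 255;0 0 0.008 0 255")

```text
clock: 15.57
position: [0.5408, -0.0324, 0.0742]
ee_rot: [1.103, 1.273, -1.101]
force: [-2.9, 1.1, 5.6]
width: 0.492
```

Request:
move_arm(steps="0 0 0.001 0 255;0 0 0.0015 0 255")

```text
clock: 15.73
position: [0.5411, -0.0341, 0.0742]
ee_rot: [1.103, 1.273, -1.101]
force: [-3.1, 2.0, 5.5]
width: 0.492
```

Request:
move_arm(steps="0 0 0.001 0 255;0 0 0.0015 0 255")

```text
clock: 15.9
position: [0.5412, -0.0354, 0.0742]
ee_rot: [1.103, 1.273, -1.101]
force: [-1.9, 0.3, 5.5]
width: 0.494
```

Request:
move_arm(steps="0 0 0.001 0 255;0 0 0.0015 0 255")

```text
clock: 16.07
position: [0.5415, -0.0369, 0.0742]
ee_rot: [1.103, 1.273, -1.101]
force: [-2.2, 1.8, 5.6]
width: 0.494
```

```bash
python3 tgt.py -92 74
```

```text
t16.07 trav -91.9 off -0.1 z 74.2 mm F along 2.14 across -1.89 up 5.61 w 0.494
[0.0002 0.0001 0.0001]
turn -0.0006 [ 1.3e-03  2.0e-04 -1.0e+00]
```

Request:
move_arm(steps="0 0 0.001 0 255;0 0 0.0015 0 255")

```text
clock: 16.23
position: [0.5417, -0.0384, 0.0742]
ee_rot: [1.103, 1.273, -1.101]
force: [-2.0, 1.1, 4.5]
width: 0.489
```

Request:
move_arm(steps="0 0 0.001 0 255;0 0 0.0015 0 255")

```text
clock: 16.4
position: [0.5419, -0.0398, 0.0742]
ee_rot: [1.103, 1.273, -1.101]
force: [-2.1, 1.5, 4.6]
width: 0.493
```

Request:
move_arm(steps="0 0 0.001 0 255;0 0 0.0015 0 255")

```text
clock: 16.57
position: [0.5421, -0.0411, 0.0742]
ee_rot: [1.103, 1.273, -1.101]
force: [-2.5, 2.4, 5.7]
width: 0.492
```

```bash
python3 tgt.py -92 74
```

```text
t16.57 trav -96.2 off -0.1 z 74.2 mm F along 2.73 across -2.10 up 5.75 w 0.492
[ 0.0002  0.0001 -0.0042]
turn -0.0006 [ 1.3e-03  4.0e-04 -1.0e+00]
```

Request:
move_arm(steps="0 0 0.001 0 255;0 0 0.0015 0 255")

```text
clock: 16.73
position: [0.5422, -0.042, 0.0742]
ee_rot: [1.103, 1.274, -1.1]
force: [-3.3, 4.1, 4.9]
width: 0.492
```

Request:
move_arm(steps="0 0 0.001 0 255;0 0 0.0015 0 255")

```text
clock: 16.9
position: [0.5424, -0.0429, 0.0742]
ee_rot: [1.103, 1.275, -1.1]
force: [-3.7, 6.6, 5.1]
width: 0.49
```

```bash
python3 tgt.py -92 74
```

```text
t16.90 trav -98.0 off -0.1 z 74.2 mm F along 7.07 across -2.72 up 5.14 w 0.490
[ 0.0002  0.0001 -0.006 ]
turn 0.0004 [ 0.001   0.0016 -1.    ]
```

Request:
move_arm(steps="0 0 0.0004 0 255;0 0 0.0004 0 255")

```text
clock: 17.07
position: [0.5423, -0.043, 0.0741]
ee_rot: [1.103, 1.275, -1.1]
force: [-2.6, 5.1, 6.0]
width: 0.494
```

```bash
python3 tgt.py -92 74
python3 - <<'E'
from h import *
from scipy.optimize import least_squares
# (x,y,Fx,Fy)
L="""0.5337 0.0156 -1.2 -3.1
.533 .0201 -.2 -1.9
.5324 .0244 -.5 -2.1
.5318 .0286 -.7 -2.3
.5312 .0327 -1.7 -1.3
.5307 .0367 -1.2 -1.8
.5301 .04 -1.2 -4.2
.5296 .0436 -.3 -5.6
.529 .0473 -.7 -7.8
.5285 .051 -1.2 -6.9
.5279 .0549 -1.6 -6.3
.5273 .059 -.5 -5.2
.5267 .0632 -.9 -5
.5261 .0676 -1.7 -2.8
.5254 .0721 -1 -3
.5248 .0765 -1.6 -1.8
.5242 .0805 -2.4 -1.6
.5236 .0845 -1.8 -2.4"""
Rr=""".524 .0815 -3.3 1.4
.5246 .0781 -4.5 1.3
.5249 .0755 -3.2 1.1
.5254 .0726 -2.6 1.8
.5257 .07 -3.8 3.6
.5261 .0675 -3.9 4.3
.5265 .065 -4.3 5.6
.5269 .0623 -4.4 5.9
.5273 .0594 -4.3 5.9
.5277 .0565 -4.2 5.7
.5282 .0535 -4 4.8
.5286 .0503 -3.9 5.3
.5291 .0471 -3.9 4
.5296 .0438 -3.2 2
.5301 .0405 -2.9 1.9
.5306 .0372 -2.4 1.6"""
def P(t):
    a=np.array([[float(v) for v in l.split()] for l in t.split("\n")])
    return (a[:,:2]-S0)@sy*1e3, a[:,2:]@sy
tl,fl=P(L);tr,fr=P(Rr)
for t,f in((tl,fl),(tr,fr)): print(np.c_[t,f].round(1).tolist())
def model(t,p,s):
    c,A,B,d,b0=p
    u=np.clip((t-c)/18,-1,1)
    w=(1+np.cos(np.pi*u))/2; sl=np.sin(np.pi*u)   # slope force
    # tool force: -s*(base+A w) + B*sl  
    return b0-s*(d+A*w)+B*sl
fun=lambda p:np.r_[model(tl,p,1)-fl,model(tr,p,-1)-fr]
r=least_squares(fun,[0,6,0,1.5,0]);J=np.linalg.inv(r.jac.T@r.jac)*(r.fun**2).mean();print(r.x,np.sqrt(np.diag(J)),np.sqrt((r.fun**2).mean()))
g=np.arange(-20,24,1.);D=(np.interp(g,tr[::-1],fr[::-1])-np.interp(g,tl,fl))/2;D-=2
print("centroid both",(g*D).sum()/D.sum())
E
```

```text
t17.07 trav -98.1 off -0.2 z 74.1 mm F along 5.38 across -1.89 up 6.03 w 0.494
[ 0.0001  0.0002 -0.0061]
turn 0.0006 [ 9.0e-04  1.8e-03 -1.0e+00]
[[-38.9, -2.9], [-34.3, -1.9], [-30.0, -2.0], [-25.7, -2.2], [-21.6, -1.0], [-17.6, -1.6], [-14.2, -4.0], [-10.6, -5.5], [-6.8, -7.6], [-3.1, -6.7], [0.8, -6.0], [5.0, -5.1], [9.2, -4.8], [13.7, -2.5], [18.2, -2.8], [22.7, -1.5], [26.7, -1.2], [30.8, -2.1]]
[[27.7, 1.9], [24.3, 1.9], [21.7, 1.6], [18.7, 2.2], [16.1, 4.1], [13.6, 4.8], [11.0, 6.2], [8.3, 6.5], [5.4, 6.5], [2.5, 6.2], [-0.6, 5.3], [-3.8, 5.8], [-7.0, 4.5], [-10.4, 2.4], [-13.7, 2.3], [-17.1, 1.9]]
[0.72747854 4.47001547 1.35327347 2.27780579 0.01181239] [0.47082808 0.3328839  0.21833655 0.15902975 0.12270512] 0.7009614695163136
centroid both 1.1854037707739409
```

Right stop also pressed gently (about 5–7 N at travel ≈ -98). The first estimate puts the spot's middle near +1 mm. I'll refine it with slower passes.

Request:
move_arm(steps="0 0 -0.003 0 255;0 0 -0.009 0 255;0 0 -0.016 0 255;0 0 -0.023 0 255;0 0 -0.03 0 255;0 0 -0.037 0 255;0 0 -0.044 0 255;0 0 -0.051 0 255;0 0 -0.058 0 255;0 0 -0.065 0 255")

```text
clock: 17.9
position: [0.5332, 0.0193, 0.0741]
ee_rot: [1.103, 1.272, -1.102]
force: [-1.8, -2.4, 5.3]
width: 0.497
```

Request:
move_arm(steps="0 0 -0.005 0 255;0 0 -0.008 0 255;0 0 -0.01 0 255")

```text
clock: 18.15
position: [0.5317, 0.0296, 0.0741]
ee_rot: [1.102, 1.273, -1.101]
force: [-1.6, -2.6, 5.7]
width: 0.491
```

```bash
python3 tgt.py -20 74
```

```text
t18.15 trav -24.8 off -0.2 z 74.1 mm F along -2.30 across -2.00 up 5.67 w 0.491
[ 0.0001  0.0002 -0.0048]
turn -0.0005 [ 1.1e-03 -4.0e-04 -1.0e+00]
```

Request:
move_arm(steps="0 0 -0.001 0 255;0 0 -0.002 0 255")

```text
clock: 18.32
position: [0.5314, 0.0312, 0.0741]
ee_rot: [1.102, 1.273, -1.102]
force: [-2.1, -2.5, 5.4]
width: 0.493
```

Request:
move_arm(steps="0 0 -0.001 0 255;0 0 -0.002 0 255")

```text
clock: 18.48
position: [0.5311, 0.033, 0.0741]
ee_rot: [1.102, 1.273, -1.102]
force: [-2.0, -1.8, 6.1]
width: 0.493
```

Request:
move_arm(steps="0 0 -0.001 0 255;0 0 -0.002 0 255")

```text
clock: 18.65
position: [0.5309, 0.035, 0.0741]
ee_rot: [1.102, 1.273, -1.102]
force: [-1.8, -2.2, 5.8]
width: 0.497
```

Request:
move_arm(steps="0 0 -0.001 0 255;0 0 -0.002 0 255")

```text
clock: 18.82
position: [0.5306, 0.037, 0.0741]
ee_rot: [1.102, 1.273, -1.102]
force: [-1.5, -1.6, 5.8]
width: 0.494
```

Request:
move_arm(steps="0 0 -0.001 0 255;0 0 -0.002 0 255")

```text
clock: 18.98
position: [0.5303, 0.0388, 0.0741]
ee_rot: [1.102, 1.272, -1.102]
force: [-2.1, -3.3, 5.7]
width: 0.496
```

Request:
move_arm(steps="0 0 -0.001 0 255;0 0 -0.002 0 255")

```text
clock: 19.15
position: [0.5301, 0.0404, 0.0741]
ee_rot: [1.102, 1.272, -1.103]
force: [-2.7, -3.2, 6.6]
width: 0.493
```

Request:
move_arm(steps="0 0 -0.001 0 255;0 0 -0.002 0 255")

```text
clock: 19.32
position: [0.5298, 0.042, 0.0741]
ee_rot: [1.102, 1.272, -1.103]
force: [-1.9, -4.3, 5.8]
width: 0.493
```

Request:
move_arm(steps="0 0 -0.001 0 255;0 0 -0.002 0 255")

```text
clock: 19.48
position: [0.5296, 0.0437, 0.0741]
ee_rot: [1.102, 1.271, -1.103]
force: [-1.5, -5.7, 7.2]
width: 0.488
```

Request:
move_arm(steps="0 0 -0.001 0 255;0 0 -0.002 0 255")

```text
clock: 19.65
position: [0.5293, 0.0455, 0.0741]
ee_rot: [1.102, 1.271, -1.103]
force: [-1.6, -6.1, 7.0]
width: 0.495
```

Request:
move_arm(steps="0 0 -0.001 0 255;0 0 -0.002 0 255")

```text
clock: 19.82
position: [0.5291, 0.0473, 0.0741]
ee_rot: [1.102, 1.271, -1.104]
force: [-0.1, -7.4, 6.6]
width: 0.491
```

Request:
move_arm(steps="0 0 -0.001 0 255;0 0 -0.002 0 255")

```text
clock: 19.98
position: [0.5288, 0.0492, 0.0741]
ee_rot: [1.102, 1.271, -1.104]
force: [-1.2, -6.0, 6.4]
width: 0.492
```

Request:
move_arm(steps="0 0 -0.001 0 255;0 0 -0.002 0 255")

```text
clock: 20.15
position: [0.5284, 0.0515, 0.0741]
ee_rot: [1.102, 1.271, -1.104]
force: [-2.2, -4.0, 7.1]
width: 0.49
```

Request:
move_arm(steps="0 0 -0.001 0 255;0 0 -0.002 0 255")

```text
clock: 20.32
position: [0.5281, 0.0539, 0.0741]
ee_rot: [1.102, 1.272, -1.103]
force: [-1.7, -4.0, 5.8]
width: 0.493
```

Request:
move_arm(steps="0 0 -0.001 0 255;0 0 -0.002 0 255")

```text
clock: 20.48
position: [0.5278, 0.0559, 0.0741]
ee_rot: [1.102, 1.272, -1.103]
force: [-1.2, -3.0, 6.2]
width: 0.492
```

Request:
move_arm(steps="0 0 -0.001 0 255;0 0 -0.002 0 255")

```text
clock: 20.65
position: [0.5275, 0.0581, 0.0742]
ee_rot: [1.102, 1.272, -1.103]
force: [-2.8, -5.5, 6.5]
width: 0.494
```

Request:
move_arm(steps="0 0 -0.001 0 255;0 0 -0.002 0 255")

```text
clock: 20.82
position: [0.5271, 0.0605, 0.0741]
ee_rot: [1.102, 1.272, -1.102]
force: [-3.3, -2.6, 7.3]
width: 0.492
```

Request:
move_arm(steps="0 0 -0.001 0 255;0 0 -0.002 0 255")

```text
clock: 20.98
position: [0.5268, 0.0626, 0.0741]
ee_rot: [1.102, 1.273, -1.102]
force: [-3.0, -1.3, 6.4]
width: 0.49
```

Request:
move_arm(steps="0 0 -0.001 0 255;0 0 -0.002 0 255")

```text
clock: 21.15
position: [0.5265, 0.0646, 0.0741]
ee_rot: [1.102, 1.273, -1.102]
force: [-1.0, -2.3, 5.9]
width: 0.493
```

Request:
move_arm(steps="0 0 -0.001 0 255;0 0 -0.002 0 255")

```text
clock: 21.32
position: [0.5263, 0.0666, 0.0741]
ee_rot: [1.102, 1.273, -1.102]
force: [-2.0, -2.7, 6.7]
width: 0.491
```

Request:
move_arm(steps="0 0 -0.001 0 255;0 0 -0.002 0 255")

```text
clock: 21.48
position: [0.5259, 0.0685, 0.0741]
ee_rot: [1.102, 1.273, -1.102]
force: [-2.9, -2.1, 6.5]
width: 0.49
```

```bash
python3 tgt.py 20 74
```

```text
t21.48 trav 14.5 off -0.3 z 74.1 mm F along -1.66 across -3.16 up 6.51 w 0.490
[ 0.0001  0.0003 -0.0055]
turn -0.0013 [ 9.e-04 -7.e-04 -1.e+00]
```

Request:
move_arm(steps="0 0 -0.004 0 255;0 0 -0.008 0 255;0 0 -0.012 0 255;0 0 -0.012 0 255;0 0 -0.009 0 255;0 0 -0.007 0 255;0 0 -0.006 0 255")

```text
clock: 22.07
position: [0.5249, 0.0753, 0.0741]
ee_rot: [1.103, 1.274, -1.101]
force: [-3.7, 1.3, 5.7]
width: 0.49
```

Request:
move_arm(steps="0 0 0.001 0 255;0 0 0.002 0 255")

```text
clock: 22.23
position: [0.5252, 0.0736, 0.0741]
ee_rot: [1.103, 1.274, -1.101]
force: [-2.4, 0.1, 6.4]
width: 0.492
```

Request:
move_arm(steps="0 0 0.001 0 255;0 0 0.002 0 255")

```text
clock: 22.4
position: [0.5255, 0.0718, 0.0741]
ee_rot: [1.103, 1.274, -1.101]
force: [-3.4, 2.2, 6.1]
width: 0.492
```

Request:
move_arm(steps="0 0 0.001 0 255;0 0 0.002 0 255")

```text
clock: 22.57
position: [0.5257, 0.0702, 0.0741]
ee_rot: [1.103, 1.275, -1.1]
force: [-2.9, 3.6, 5.5]
width: 0.493
```

Request:
move_arm(steps="0 0 0.001 0 255;0 0 0.002 0 255")

```text
clock: 22.73
position: [0.526, 0.0686, 0.0741]
ee_rot: [1.103, 1.275, -1.1]
force: [-4.5, 4.1, 6.4]
width: 0.492
```

Request:
move_arm(steps="0 0 0.001 0 255;0 0 0.002 0 255")

```text
clock: 22.9
position: [0.5262, 0.0669, 0.0742]
ee_rot: [1.103, 1.275, -1.1]
force: [-2.4, 4.3, 6.2]
width: 0.491
```

Request:
move_arm(steps="0 0 0.001 0 255;0 0 0.002 0 255")

```text
clock: 23.07
position: [0.5265, 0.0651, 0.0741]
ee_rot: [1.103, 1.275, -1.099]
force: [-4.0, 5.4, 5.0]
width: 0.49
```

Request:
move_arm(steps="0 0 0.001 0 255;0 0 0.002 0 255")

```text
clock: 23.23
position: [0.5268, 0.0632, 0.0741]
ee_rot: [1.103, 1.276, -1.099]
force: [-3.5, 3.3, 6.7]
width: 0.492
```

Request:
move_arm(steps="0 0 0.001 0 255;0 0 0.002 0 255")

```text
clock: 23.4
position: [0.5271, 0.0608, 0.0742]
ee_rot: [1.103, 1.275, -1.1]
force: [-3.5, 2.8, 6.3]
width: 0.49
```

Request:
move_arm(steps="0 0 0.001 0 255;0 0 0.002 0 255")

```text
clock: 23.57
position: [0.5274, 0.0587, 0.0741]
ee_rot: [1.103, 1.275, -1.1]
force: [-4.1, 5.9, 5.3]
width: 0.492
```

Request:
move_arm(steps="0 0 0.001 0 255;0 0 0.002 0 255")

```text
clock: 23.73
position: [0.5277, 0.0567, 0.0742]
ee_rot: [1.103, 1.275, -1.1]
force: [-3.8, 5.1, 6.1]
width: 0.49
```

Request:
move_arm(steps="0 0 0.001 0 255;0 0 0.002 0 255")

```text
clock: 23.9
position: [0.528, 0.0543, 0.0741]
ee_rot: [1.103, 1.274, -1.1]
force: [-3.0, 1.4, 7.2]
width: 0.492
```

Request:
move_arm(steps="0 0 0.001 0 255;0 0 0.002 0 255")

```text
clock: 24.07
position: [0.5284, 0.0521, 0.0742]
ee_rot: [1.103, 1.274, -1.101]
force: [-2.2, 1.1, 6.4]
width: 0.491
```

Request:
move_arm(steps="0 0 0.001 0 255;0 0 0.002 0 255")

```text
clock: 24.23
position: [0.5287, 0.05, 0.0742]
ee_rot: [1.103, 1.274, -1.101]
force: [-1.6, 1.9, 5.7]
width: 0.493
```

Request:
move_arm(steps="0 0 0.001 0 255;0 0 0.002 0 255")

```text
clock: 24.4
position: [0.529, 0.048, 0.0741]
ee_rot: [1.103, 1.274, -1.101]
force: [-4.1, 1.8, 7.1]
width: 0.493
```

Request:
move_arm(steps="0 0 0.001 0 255;0 0 0.002 0 255")

```text
clock: 24.57
position: [0.5293, 0.046, 0.0741]
ee_rot: [1.103, 1.274, -1.101]
force: [-2.4, 1.6, 5.8]
width: 0.489
```

Request:
move_arm(steps="0 0 0.001 0 255;0 0 0.002 0 255")

```text
clock: 24.73
position: [0.5296, 0.044, 0.0741]
ee_rot: [1.103, 1.274, -1.101]
force: [-3.3, 1.6, 5.9]
width: 0.492
```

Request:
move_arm(steps="0 0 0.001 0 255;0 0 0.002 0 255")

```text
clock: 24.9
position: [0.5299, 0.0421, 0.0742]
ee_rot: [1.103, 1.274, -1.101]
force: [-2.9, 1.6, 6.5]
width: 0.493
```

Request:
move_arm(steps="0 0 0.001 0 255;0 0 0.002 0 255")

```text
clock: 25.07
position: [0.5302, 0.04, 0.0741]
ee_rot: [1.103, 1.274, -1.101]
force: [-3.4, 1.6, 5.0]
width: 0.495
```

Request:
move_arm(steps="0 0 0.001 0 255;0 0 0.002 0 255")

```text
clock: 25.23
position: [0.5304, 0.038, 0.0741]
ee_rot: [1.103, 1.274, -1.101]
force: [-3.6, 0.8, 6.0]
width: 0.49
```

Request:
move_arm(steps="0 0 0.001 0 255;0 0 0.002 0 255")

```text
clock: 25.4
position: [0.5308, 0.0359, 0.0741]
ee_rot: [1.103, 1.274, -1.101]
force: [-2.7, 0.9, 5.8]
width: 0.488
```

```bash
python3 tgt.py 0 74
```

```text
t25.40 trav -18.3 off -0.2 z 74.1 mm F along 1.29 across -2.57 up 5.83 w 0.488
[ 0.0001  0.0002 -0.0183]
turn -0.0004 [ 1.e-03  5.e-04 -1.e+00]
```

```bash
python3 - <<'E'
from h import *
from scipy.optimize import least_squares
def tab(s): 
    a=np.array([float(v) for v in s.split()]).reshape(-1,2); return a[:,0],a[:,1]
# y(mm), Fy ; travel ~ ; x from rails
def conv(y): # point on rails with world y
    return (y/1e3-S0[1])/sy[1]*1e3
L1=tab("15.6 -3.1 20.1 -1.9 24.4 -2.1 28.6 -2.3 32.7 -1.3 36.7 -1.8 40 -4.2 43.6 -5.6 47.3 -7.8 51 -6.9 54.9 -6.3 59 -5.2 63.2 -5 67.6 -2.8 72.1 -3 76.5 -1.8 80.5 -1.6 84.5 -2.4")
R1=tab("81.5 1.4 78.1 1.3 75.5 1.1 72.6 1.8 70 3.6 67.5 4.3 65 5.6 62.3 5.9 59.4 5.9 56.5 5.7 53.5 4.8 50.3 5.3 47.1 4 43.8 2 40.5 1.9 37.2 1.6")
L2=tab("31.2 -2.5 33 -1.8 35 -2.2 37 -1.6 38.8 -3.3 40.4 -3.2 42 -4.3 43.7 -5.7 45.5 -6.1 47.3 -7.4 49.2 -6 51.5 -4 53.9 -4 55.9 -3 58.1 -5.5 60.5 -2.6 62.6 -1.3 64.6 -2.3 66.6 -2.7 68.5 -2.1")
R2=tab("75.3 1.3 73.6 .1 71.8 2.2 70.2 3.6 68.6 4.1 66.9 4.3 65.1 5.4 63.2 3.3 60.8 2.8 58.7 5.9 56.7 5.1 54.3 1.4 52.1 1.1 50 1.9 48 1.8 46 1.6 44 1.6 42.1 1.6 40 1.6 38 .8 35.9 .9")
def mirror(L,Rr,n):
    best=[]
    for c in np.arange(50,61,.25):
        u=np.arange(-17,17.1,.5)
        a=-np.interp(c-u,L[0],L[1]);b=np.interp(c+u,Rr[0][::-1],Rr[1][::-1])
        best.append((np.mean((a-b-(a-b).mean())**2),c))
    best.sort();print(n,[(round(e,2),c,round(conv(c),2)) for e,c in best[:5]])
mirror(L1,R1,"fast");mirror(L2,R2,"slow")
def fit(sets,n):
    def fun(p):
        c,A,B,d,b0=p;o=[]
        for (y,f),s in sets:
            u=np.clip((conv(y)-c)/18,-1,1)
            o.append(b0-s*(d+A*(1+np.cos(np.pi*u))/2)+B*np.sin(np.pi*u)-f)
        return np.concatenate(o)
    r=least_squares(fun,[0,5,1,2,0]);J=np.linalg.inv(r.jac.T@r.jac)*(r.fun**2).mean()
    print(n,r.x.round(2),np.sqrt(np.diag(J)).round(2),np.sqrt((r.fun**2).mean()).round(2))
fit([(L1,1),(R1,-1)],"fast");fit([(L2,1),(R2,-1)],"slow");fit([(L1,1),(R1,-1),(L2,1),(R2,-1)],"all")
E
```

```text
fast [(np.float64(0.16), np.float64(55.25), np.float64(1.16)), (np.float64(0.17), np.float64(55.0), np.float64(0.91)), (np.float64(0.19), np.float64(55.5), np.float64(1.41)), (np.float64(0.23), np.float64(54.75), np.float64(0.66)), (np.float64(0.28), np.float64(55.75), np.float64(1.67))]
slow [(np.float64(1.44), np.float64(57.0), np.float64(2.93)), (np.float64(1.47), np.float64(56.75), np.float64(2.68)), (np.float64(1.5), np.float64(57.25), np.float64(3.18)), (np.float64(1.51), np.float64(56.5), np.float64(2.43)), (np.float64(1.6), np.float64(56.25), np.float64(2.17))]
fast [ 0.72  4.43  1.32  2.15 -0.33] [0.47 0.33 0.21 0.16 0.12] 0.69
slow [ 1.29  1.72  1.77  2.27 -0.49] [0.72 0.44 0.24 0.24 0.16] 1.02
all [ 0.9   2.81  1.62  2.19 -0.39] [0.55 0.35 0.21 0.18 0.13] 1.11
```

Fast, slow and mirror-symmetry estimates all put the middle near tool travel +1.1 mm (y ≈ 0.055). Moving there.

Request:
move_arm(steps="0 0 -0.003 0 255;0 0 -0.006 0 255;0 0 -0.009 0 255;0 0 -0.012 0 255;0 0 -0.015 0 255;0 0 -0.018 0 255;0 0 -0.0195 0 255;0 0 -0.0195 0 255;0 0 -0.0195 0 255")

```text
clock: 26.15
position: [0.5282, 0.0535, 0.0741]
ee_rot: [1.102, 1.272, -1.103]
force: [-2.0, -3.9, 7.9]
width: 0.491
```

```bash
python3 tgt.py 1.1 74
```

```text
t26.15 trav -0.5 off -0.2 z 74.1 mm F along -3.52 across -2.59 up 7.94 w 0.491
[ 0.0001  0.0002 -0.0016]
turn -0.0016 [ 0.0011 -0.0014 -1.    ]
```

Request:
move_arm(steps="0 0 -0.001 0 255;0 0 -0.002 0 255;0 0 -0.002 0 255")

```text
clock: 26.4
position: [0.5278, 0.0557, 0.0741]
ee_rot: [1.102, 1.272, -1.103]
force: [-2.0, -3.6, 6.5]
width: 0.489
```

```bash
python3 tgt.py 1.1 74
```

```text
t26.40 trav 1.7 off -0.2 z 74.1 mm F along -3.24 across -2.46 up 6.50 w 0.489
[0.0001 0.0002 0.0006]
turn -0.0015 [ 0.001  -0.0012 -1.    ]
```

Request:
move_arm(steps="0 0 0.001 0 255;0 0 0.001 0 255;0 0 0.001 0 255")

```text
clock: 26.65
position: [0.5279, 0.0556, 0.0741]
ee_rot: [1.103, 1.273, -1.102]
force: [-2.5, -2.1, 6.6]
width: 0.494
```

```bash
python3 tgt.py 1.1 74; python3 -c "
from cell import arm
from h import *
wk(arm)"
```

```text
t26.65 trav 1.5 off -0.2 z 74.1 mm F along -1.71 across -2.81 up 6.63 w 0.494
[0.0001 0.0002 0.0004]
turn -0.0009 [ 1.e-03 -1.e-04 -1.e+00]
wrist knob n 1868 edges -14.6 16.2 mid 0.8 [0.532  0.0556 0.1007]
```

Good. One more millimetre of unloading, then open and check before lifting.

Request:
move_arm(steps="0 0 0.001 0 255;0 0 0.001 0 255;0 0 0.001 0 90;0 0 0.001 0 60;0 0 0.001 0 30;0 0 0.001 0 10;0 0 0.001 0 0;0 0 0.001 0 0;0 0 0.001 0 0")

```text
clock: 27.45
position: [0.5276, 0.055, 0.0736]
ee_rot: [1.102, 1.274, -1.102]
force: [-0.5, 0.1, -0.1]
width: 0.949
```

```bash
python3 tgt.py 1.1 74; python3 -c "
from cell import arm
from h import *
wk(arm)"
```

```text
t27.45 trav 1.0 off -0.6 z 73.6 mm F along 0.19 across -0.45 up -0.09 w 0.949
[-0.0004  0.0006 -0.0001]
turn -0.0005 [-0. -0. -1.]
wrist knob n 1844 edges -14.6 15.5 mid 0.5 [0.532  0.0553 0.1007]
```

Knob at 0.5 mm by the wrist camera. That's equal to 1.2 mm in tool travel, so it is on target. Lifting clear.

Request:
move_arm(steps="-0.01 0 0 0 0;-0.03 0 0 0 0;-0.06 0 0 0 0;-0.09 0 0 0 0;-0.12 0 0 0 0;-0.15 0 0 0 0;-0.15 -0.04 0 0 0;-0.15 -0.08 0 0 0;-0.15 -0.12 0 0 0;-0.15 -0.12 0 0 0")

```text
clock: 28.33
position: [0.4008, 0.0364, 0.2232]
ee_rot: [1.097, 1.277, -1.107]
force: [-0.2, -0.3, -0.0]
width: 0.999
```

```bash
python3 - <<'E'
from cell import arm
from h import *
import cv2
st(arm.observe())
a=arm.get_image("scene");cv2.imwrite("pics/s9.png",a["img"]);w=cloud(a);m=knob(w)&(np.hypot(w[...,0]-.53,w[...,1]-.055)<.025);q=w[m]
print(len(q),(q[:,:2].mean(0)-S0)@sy*1e3,"(scene read -50.2 at tool -47.6..)")
E
```

```text
t28.33 trav 0.9 off -128.7 z 223.2 mm F along -0.23 across -0.23 up -0.05 w 0.999
248 -1.6822531025671577 (scene read -50.2 at tool -47.6..)
```

View pics/s9.png

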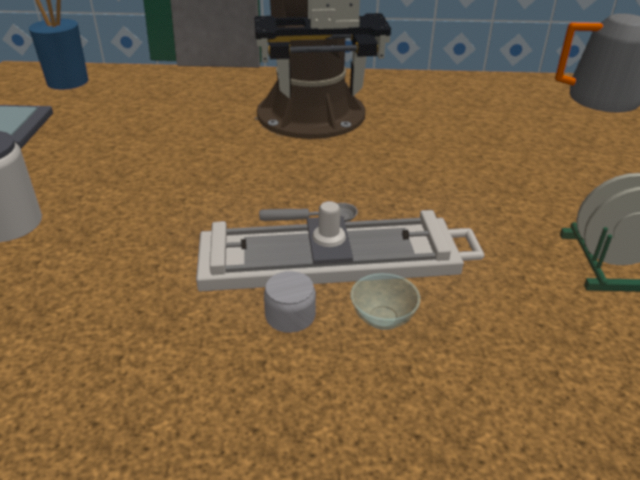

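The gripper is clear and the knob stands at about (330,220). The tin (290,300), bowl (385,302) and spoon (310,213) are where they were. Handing in.

```bash
python3 -c "
from cell import arm
print(arm.sign_off())"
```

```text
the job is handed in; nothing more can be done
None
```

The holder is standing on what I measured as the middle of the sticky spot, at a travel of about +0.5 mm. I slid it left onto the rubber stop, then right onto the other, and handed the job in at about 28 s.

- **Stops:** each was pressed with about 5 N on top of the ordinary drag. The holder was at about +91 mm at the left stop and -98 mm at the right.
- **Sticky spot:** I felt it on both sweeps, then went over it once more slowly each way. The fits put the middle at +0.7 to +1.3 mm of tool travel (about 0 to +0.6 mm of holder travel, each uncertain by 0.5–0.7 mm).
- **Disagreement:** comparing the two slow passes for mirror symmetry gave about +2.9 mm of tool travel, but that match was poor. I went with the others.
- **Last checks:** after release, the wrist camera read the knob at +0.5 mm. The scene camera, corrected for its 2 mm offset, agreed. The tin, bowl and spoon look unmoved, and the gripper is well clear.
- **Grip:** the jaws stopped at about 46 mm open instead of on the 32 mm knob, as if touching something wider than what is visible. I never found out why, but the holder followed the gripper closely, staying centred between the jaws in every check. The upward force on the tool was about 5–8 N after the left stop.

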